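# Lock the tool holder and run its clamp

## Task

Lock the tool holder for a clamp cycle by pressing only, with the fingertips: first push the steel lock bolt fully home into the socket block by its upright thumb plate, next tip the rocker on the console right over by pressing its raised far end down, and then press the small round button to the bottom, keep it down for about two seconds and let it come back up. Keep to that order, never press the large square release key, and leave the tool holder and all the loose parts standing where they are, neither lifted nor knocked about.

Things in the scene. Friction and masses are not known exactly. Their poses are not given: they have to be found in the camera images.
- fixture: Locking fixture, fixed to the bench: a dark steel plate 160 x 240 x 16 mm (x, y, z) with a grey socket block 90 x 90 mm centred at (0, +50) mm on it, block top 66 mm above the bench. Origin: centre of the plate's underside; yaw up to 0.3 rad either way. The bolt slides along its +y into the block's -y face. The plate behind the bolt's thumb plate is free.
- bolt_push (a point): Centre of the pushing face (facing fixture -y) of the bolt's upright steel thumb plate: 42 mm wide (x), 10 mm thick, from 19 to 63 mm above the bench; this point is 41 mm above the bench and moves with the bolt. Push along fixture +y. A 15 mm square bar on the far side enters the block; even at home the thumb plate stays 25 mm short of the block.
- bolt (a joint): Travel of the lock bolt towards the block: 0 fully drawn back, 0.030 m fully home (hard stop). It starts between 0 and 0.008. Dry friction of about 3 N holds it wherever it is left.
- holder: Steel tool holder standing loose and upright in the block's hole: 35 mm shank, 62 mm flange resting on the block, 46 mm nose and 16 mm cutter shank above; its top is 136 mm above the bench. Origin: centre of its underside, 21 mm above the bench. Not to be disturbed.
- console: Grey control console, fixed to the bench: 190 x 300 mm (x, y), flat top 55 mm above the bench. Origin: centre of its underside; yaw up to 0.3 rad either way. Three controls with black housings and off-white caps stand in a row along its y, 90 mm apart, 30 mm to the -x (robot) side of its middle: a rocker, a small round button and a large square key, in any order.
- rocker_base: Black housing of the rocker, 84 x 46 x 12 mm, fixed on the console, turned with it. Origin: centre of its underside, 55 mm above the bench. Pivot axis along y, 18 mm above the origin. The rocker is a V of two lobes, each 34 mm long (x), 32 mm wide (y); at the start the near (-x) lobe lies level and the far (+x) lobe slopes up outwards at about 25 degrees.
- rocker_press (a point): Point on the top of the rocker's far (raised, +x) lobe, 22 mm from the pivot; it moves with the rocker. It is about 87 mm above the bench at the start and 78 mm when the rocker is fully over (the far lobe is then level). Press it straight down.
- rocker (a joint): Rocker angle: 0 off (far lobe up), 0.44 rad fully over (far lobe level, hard stop). Starts between 0 and 0.04. Dry friction (0.07 N m, 2 to 4 N at the lobe) holds it wherever it is left.
- button_base: Black round housing of the small button, 42 mm in diameter, 12 mm high, fixed on the console. Origin: centre of its underside, 55 mm above the bench.
- button_top (a point): Centre of the top of the small round button (26 mm diameter off-white cap), 77 mm above the bench when released; moves with the button. Press straight down.
- button (a joint): Depth of the round button: 0 released, 0.006 m at the bottom (hard stop). Sprung: 1.5 N starts it, 5 N holds it at the bottom; it comes back when let go.
- key_base: Black square housing 60 x 60 x 12 mm of the release key, with a 42 mm square off-white cap whose top is 77 mm above the bench, fixed on the console. Origin: centre of the housing's underside. Not to be pressed.
- key (a joint): Depth of the square release key: 0 released, 0.006 m at the bottom. Sprung. Not to be pressed.
- collet_a: Steel collet standing loose on the console's back strip, 30 mm diameter, 40 mm high. Origin: centre of its underside. Bystander.
- nut: Dark steel collet nut lying loose on the console's back strip, 36 mm diameter, 22 mm high. Origin: centre of its underside. Bystander.
- collet_b: Steel collet standing loose on the fixture plate beside the bolt, 30 mm diameter, 40 mm high. Origin: centre of its underside. Bystander.
- chuck: Steel drill chuck standing on the bench at the left, 54 mm diameter, 78 mm high. Origin: centre of its underside. Bystander.
- wrench: Steel wrench lying at the back of the bench. Origin: centre of its underside. Bystander.
- oil: White plastic oil bottle standing on the bench at the right, 60 mm diameter, 150 mm high. Origin: centre of its underside. Bystander.
- strap: Dark steel stepped clamp strap lying on the bench at the right, 95 x 30 x 30 mm. Origin: centre of its underside. Bystander.

How it is judged:
By the outcome, as a careful person would: the job done as asked, in the order asked, and still so for the second after the job is handed in, with the robot touching nothing.
It also fails if it takes over 45 s, if anything falls off the work surface, if the arm or the gripper's body presses on something with over 40 N, if the wrist force passes 120 N, or if a joint passes its speed limit or range.

## Robot

A 7-joint arm with a two-finger parallel gripper is mounted at the origin on the work surface. World frame = base frame: x ahead of the robot, y to its left, z up, the work surface at z = 0. Lengths are in m, angles in rad, forces in N, time in s.
With the tool pointing down it reaches from about 0.4 to 0.9 m from the base axis. Payload 5.6 kg.
Tool frame: the origin (TCP) lies at the very end of the fingers, on their centre line; the grasp point (between the pads) lies 19 mm behind it; z points along the fingers, y is the line along which they close (so a half turn about z gives the same grasp; the last joint's range is limited). The gripper opens to 92 mm and grips with 3 to 60 N. Pads are 20 mm wide; open, the fingers measure 128 mm over their backs; the gripper's body (75 mm by 189 mm) begins 69 mm behind the grasp point.
Start: joints at [1.171, 0.468, -0.012, 1.603, 0.006, 1.071, -0.056], TCP at [0.227, -0.609, 0.215] pointing down, gripper open.
Joint ranges: [-2.53, 2.53], [-0.31, 2.02], [-1.57, 1.55], [0.28, 2.44], [-1.29, 4.43], [0.15, 1.84], [-2.92, 2.92]. Speed limits (rad/s): [2.57, 2.57, 3.14, 3.14, 3.14, 3.14, 3.14].

## Interface

Orientations are given as a rotation vector (axis times angle).
In Python, from bench import get_state, camera, calibration, order gives the robot as it stands.
- The arm moves only by the tool arm_command, never from a script. Its argument "moves" is a list of rows, each an object of numbers: "tx", "ty", "tz": the shift along the tool's x, y, z in cm; "ax", "ay", "az": the turn, a rotation vector about the tool's x, y, z in degrees; "fingers": the opening, from -1 (shut) to 1 (fully open). A call has 1 to 5 rows; each row shifts and turns the commanded pose from where the row before left it, along the tool's axes as they then stand; what a row does not reach is not made up. A row lasts 1/10 s, in which the tool goes at most 50 mm and 8.59 degrees, less where a joint would pass 70% of its speed; a pose out of reach is approached as far as the arm can. A call with a gripper value outside its range is refused whole. The fingers move at their own pace and stop on an object; "newtons" is the grip in N (left out, the last holds). Time passes only in rows, so rows that do not move let the fingers close. It gives the time, the measured TCP pose, the force, the opening and the grip force at its end, in the units of the state.
- get_state(): the state, without advancing time (a new reading comes with each control period).
- camera(name): name is "side" or "top" or "wrist"; returns the picture (400x640x3 uint8, red, green, blue); there is no depth.
- calibration(name): a dict with "K" (3x3 intrinsics, pixels), "distortion" ([k1, k2, p1, p2, k3] as OpenCV has them; the pictures are not rectified), "world_to_cam" (4x4, takes a point from world to camera coordinates). Camera axes: x right, y down, z forward; pixel columns grow to the right and rows downward; lengths in m; the calibration is good to about 2 mm. A picture is of the moment at which its call begins: read the wrist's pose just before it. calibration takes no time and is no camera call; for the wrist camera it gives the pose at the moment of the call.
- order.finish_job(): hands the job in; it is judged then, once.
The state is a dict: "time_s": time; "joint_positions": joint angles; "qd": joint speeds; "effort": joint torques, N m; "ee_pos": TCP position; "tool_rot": TCP orientation; "wrist_force": force on the tool from outside, world axes, zero at the start; "ft_torque": the same for the moment, N m; "gripper_width": opening from 0.0 (shut) to 1.0 (fully open); "grip_force": force on a finger pad.
Only numpy, scipy, OpenCV 4.12 (cv2) and the standard library are available. Lean on these libraries where they do the work, as an engineer would, in place of code of your own. Each camera call takes 0.05 s, during which the arm holds its last target. There are 200 camera calls.

## Working session

There is one attempt and no reset: what is moved stays moved. The work goes in short steps, Python scripts to look and compute and a tool call to move; the robot and the scene stay as the last step left them, time stands still between calls to the robot, and variables do not carry over. Pictures are saved under pics/ and viewed, at most 10 in all, crops included, and the job is handed in when it is done.

Besides the shell and the picture viewer there is one more tool, called after "Call:" by a JSON object that holds its "name" and its "arguments". arm_command: Moves the arm, as the interface text tells. Its arguments: {"type":"object","properties":{"moves":{"type":"array"},"newtons":{"type":"number"}},"required":["moves"]}

```bash
mkdir -p pics; ls
python3 - <<'E'
from bench import *
import cv2
s=get_state();print(s)
for n in("top","side"):
    cv2.imwrite(f"pics/{n}0.png",cv2.cvtColor(camera(n),cv2.COLOR_RGB2BGR))
    print(n,calibration(n))
E
```

```text
pics
{'time_s': 0.0, 'joint_positions': array([ 1.17097981,  0.46836211, -0.01162984,  1.60359628,  0.00598442,
        1.07137485, -0.05624495]), 'qd': array([-0.00014459, -0.00108251,  0.00061016, -0.00079194, -0.00074265,
        0.001462  , -0.00131954]), 'effort': array([ 1.31929314e-04, -5.20578682e+01, -1.23018827e-02, -2.43760353e+01,
       -5.66288084e-02,  1.71756197e-02,  1.69595573e-04]), 'ee_pos': array([ 0.22679868, -0.6085479 ,  0.21366143]), 'tool_rot': array([-3.09009226e+00, -5.57234697e-01,  6.20635769e-04]), 'wrist_force': array([-0.9648626 , -0.69465471,  0.39395577]), 'ft_torque': array([ 0.00819301, -0.04173889,  0.06364506]), 'grip_force': 0.0, 'gripper_width': 0.99857068550542}
top {'K': array([[363.32531497,   0.        , 309.83111597],
       [  0.        , 363.32531497, 201.87522115],
       [  0.        ,   0.        ,   1.        ]]), 'distortion': array([-0.07737032,  0.        ,  0.        ,  0.        ,  0.        ]), 'world_to_cam': array([[ 0.01738927, -0.99960136,  0.0222428 , -0.02577798],
       [-0.99283175, -0.01989393, -0.11785305,  0.62813948],
       [ 0.11824856, -0.02003398, -0.99278191,  1.12279411],
       [ 0.        ,  0.        ,  0.        ,  1.        ]])}
side {'K': array([[384.38602861,   0.        , 320.25058329],
       [  0.        , 384.38602861, 196.31611857],
       [  0.        ,   0.        ,   1.        ]]), 'distortion': array([0.02441329, 0.        , 0.        , 0.        , 0.        ]), 'world_to_cam': array([[-0.97812292, -0.20792283,  0.00660751,  0.60381814],
       [-0.15750096,  0.71942795, -0.67647385,  0.14634599],
       [ 0.13590073, -0.66271527, -0.73643701,  1.12823443],
       [ 0.        ,  0.        ,  0.        ,  1.        ]])}
```

View pics/top0.png

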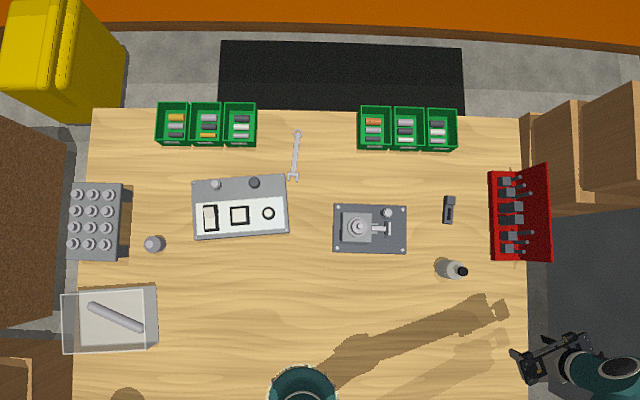

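View pics/side0.png

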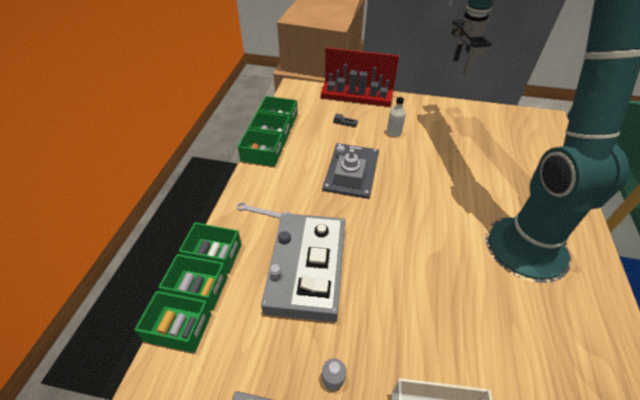

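The top view shows the console at about (240,206): rocker (210,217), square key (239,215), round button (268,213). It also shows the fixture at (370,229), with the block on its left and the bolt thumb plate near (388,228). I'll enlarge these next.

Run:
```python
import cv2,numpy as np
t=cv2.imread("pics/top0.png");s=cv2.imread("pics/side0.png")
r=lambda a,w,h:cv2.resize(a,(w,h),interpolation=cv2.INTER_CUBIC)
# top console x185-295 y165-245 ; fixture x325-415,y195-260
A=np.hstack([r(t[170:245,190:290],400,300),r(t[195:262,325:415],400,298)[:298].copy() if 0 else r(t[192:267,320:420],400,300)])
B=np.hstack([r(s[205:325,255:355][:,:],250,300),r(s[140:200,315:387],360,300)])
B=np.hstack([B,np.zeros((300,800-B.shape[1],3),np.uint8)])
cv2.imwrite("pics/c1.png",np.vstack([A,B]))
```

```text
(no output)
```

View pics/c1.png

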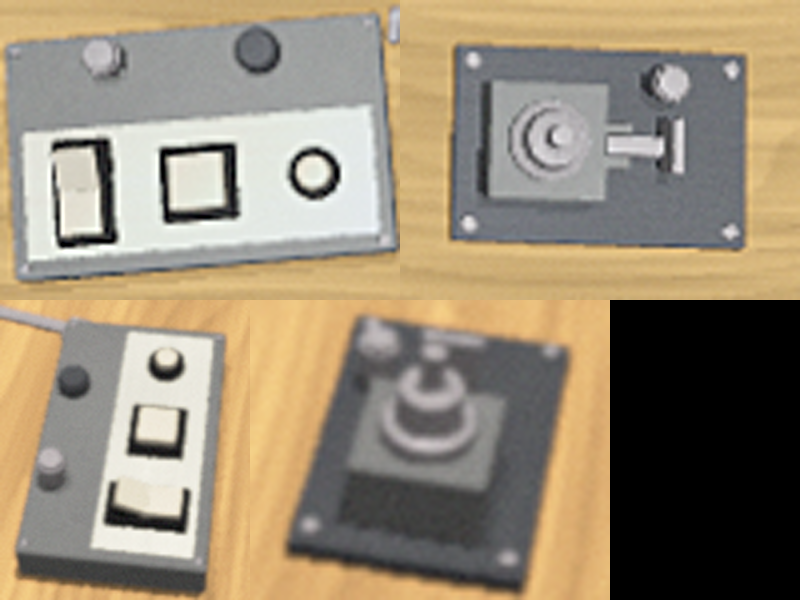

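The crops agree with this. From left to right in the top view the console row is rocker, key, button, and the far (top) lobe of the rocker is raised. The thumb plate's top is at crop (673–686, 118–173), with collet_b behind it at (668,82).

```bash
cat > h.py <<'E'
import numpy as np,cv2
from bench import *
def ray(c,p):
    n=cv2.undistortPoints(np.array([[p]],float),c["K"],c["distortion"])[0,0]
    T=c["world_to_cam"];R=T[:3,:3]
    d=R.T@np.array([n[0],n[1],1]);return -R.T@T[:3,3],d/np.linalg.norm(d)
def atz(c,p,z):
    o,d=ray(c,p);return o+d*(z-o[2])/d[2]
def tri(*cp):
    A=np.zeros((3,3));b=np.zeros(3)
    for c,p in cp:
        o,d=ray(c,p);P=np.eye(3)-np.outer(d,d);A+=P;b+=P@o
    x=np.linalg.solve(A,b);return x
def proj(c,X):
    T=c["world_to_cam"];r=cv2.Rodrigues(T[:3,:3])[0]
    return cv2.projectPoints(np.array(X,float).reshape(-1,1,3),r,T[:3,3],c["K"],c["distortion"])[0][:,0]
E
python3 - <<'E'
from h import *
np.set_printoptions(precision=4,suppress=True)
t=calibration("top");s=calibration("side")
a=lambda u,v:(190+u/4-.4,170+v/4-.4)
f=lambda u,v:(320+u/4-.4,192+v/4-.4)
b=lambda u,v:(255+u/2.5-.3,205+v/2.5-.3)
g=lambda u,v:(315+u/5-.4,140+v/5-.4)
for n,p,q in [("btn",a(315,173),b(166,62)),("key",a(198,182),b(158,126)),("nut",a(257,50),b(73,80)),("collA",a(103,53),b(50,155))]:
    print(n,tri((t,p),(s,q)))
print("btn77",atz(t,a(315,173),.077),"key77",atz(t,a(198,182),.077))
print("holder top",tri((t,f(158,135)),(s,g(184,52))),atz(t,f(158,135),.136))
for p in [(57,45),(347,55),(343,248),(52,240)]:print("plate",atz(t,f(*p),.016))
for p in [(286,118),(286,173),(279,145)]:print("thumb",atz(t,f(*p),.063))
print("block",[atz(t,f(*p),.066) for p in [(92,80),(208,86),(206,198),(90,198)]])
print("collB",atz(t,f(268,80),.04))
print("consoleTop",[atz(t,a(*p),.055) for p in [(8,45),(376,14),(396,238)]])
print("rocker",[atz(t,a(*p),.067) for p in [(52,142),(108,138),(116,240),(60,246)]])
E
```

```text
btn [0.5897 0.1149 0.0624]
key [0.58   0.2046 0.0679]
nut [0.6851 0.1632 0.0647]
collA [0.6755 0.2773 0.092 ]
btn77 [0.5873 0.1135 0.077 ] key77 [0.5786 0.203  0.077 ]
holder top [ 0.5512 -0.1567  0.1361] [ 0.5508 -0.1567  0.136 ]
plate [ 0.6294 -0.0928  0.016 ]
plate [ 0.6259 -0.3319  0.016 ]
plate [ 0.4685 -0.3269  0.016 ]
plate [ 0.4718 -0.0904  0.016 ]
thumb [ 0.57   -0.2691  0.063 ]
thumb [ 0.527  -0.2688  0.063 ]
thumb [ 0.5487 -0.2634  0.063 ]
block [array([ 0.5967, -0.116 ,  0.066 ]), array([ 0.5937, -0.2069,  0.066 ]), array([ 0.5066, -0.2053,  0.066 ]), array([ 0.5052, -0.1151,  0.066 ])]
collB [ 0.6018 -0.2604  0.04  ]
consoleTop [array([0.686 , 0.3624, 0.055 ]), array([0.7167, 0.0711, 0.055 ]), array([0.5397, 0.051 , 0.055 ])]
rocker [array([0.6082, 0.3198, 0.067 ]), array([0.6122, 0.2762, 0.067 ]), array([0.5333, 0.2663, 0.067 ]), array([0.5277, 0.3095, 0.067 ])]
```

Each measurement matches the given sizes: key to button is 90.0 mm, the holder top triangulates to 136 mm, and the plate is 158×239 mm. The push face is at about (0.5485, -0.269), so the bolt has 1–2 mm of travel already and should reach home at y of about -0.2405. I'll close the fingers and approach high, above the oil bottle.

Call:
{"name": "arm_command", "arguments": {"moves": [{"tx": 3.0,"ty": -1.3,"tz": -1,"fingers": -1},{"tx": 4.6,"ty": -2.0,"tz": -1,"fingers": -1},{"tx": 4.6,"ty": -2.0,"tz": -1,"fingers": -1},{"tx": 4.6,"ty": -2.0,"fingers": -1},{"tx": 4.6,"ty": -2.0,"fingers": -1}], "newtons": 20}}

```text
$.moves[0]: bad value
```

Call:
{"name": "arm_command", "arguments": {"moves": [{"tx": 4.6,"ty": -2.0,"fingers": -1},{"tx": 4.6,"ty": -2.0,"fingers": -1},{"tx": 4.6,"ty": -2.0,"fingers": -1},{"tx": 3.0,"ty": -1.2,"fingers": -1},{"tx": 2.0,"ty": -0.8,"fingers": -1}]}}

```text
$.moves[0]: bad value
```

Call:
{"name": "arm_command", "arguments": {"moves": [{"az": -8.5,"fingers": -1},{"az": -8.5,"fingers": -1},{"az": -8.5,"fingers": -1},{"az": -8.5,"fingers": -1},{"az": -8.5,"fingers": -1}]}}

```text
$.moves[0]: bad value
```

Call:
{"name": "arm_command", "arguments": {"moves": [{"az": -8.5,"fingers": -1},{"az": -8.5,"fingers": -1},{"az": -8.5,"fingers": -1},{"az": -0.5,"fingers": -1},{"fingers": -1}]}}

```text
$.moves[0]: bad value
```

```bash
cat >> h.py <<'E'
from scipy.spatial.transform import Rotation as Ro
def go(target,yaw,s=None):
    """shift in the present tool axes (cm), then turn to tool x at heading yaw deg, pointing down"""
    s=s or get_state();R=Ro.from_rotvec(s["tool_rot"])
    a=np.radians(yaw);G=Ro.from_matrix(np.array([[np.cos(a),np.sin(a),0],[np.sin(a),-np.cos(a),0],[0,0,-1]]).T)
    print("t",s["time_s"],"pos",s["ee_pos"].round(4),"F",s["wrist_force"].round(1),"w",round(s["gripper_width"],3))
    print("shift cm",(R.inv().apply(np.array(target)-s["ee_pos"])*100).round(2),"turn deg",np.degrees((R.inv()*G).as_rotvec()).round(2))
E
python3 - <<'E'
from h import *
go([.5485,-.300,.10],89.2)
E
```

```text
t 0.1 pos [ 0.2268 -0.6086  0.2137] F [-0.8 -0.8 -0.2] w 0.999
shift cm [ 40.92 -17.67  11.4 ] turn deg [-8.000e-02 -5.000e-02 -6.876e+01]
```

Call:
{"name": "arm_command", "arguments": {"moves": [{"tx": 3.0,"ty": -1.3,"tz": -1.0,"ax": 0,"ay": 0,"az": 0,"fingers": -1}]}}

```text
time_s: 0.2
ee_pos: [0.2456, -0.5881, 0.2225]
tool_rot: [-3.092, -0.545, 0.006]
wrist_force: [-0.3, -0.4, -0.0]
gripper_width: 0.936
grip_force: 0.0
```

Call:
{"name": "arm_command", "arguments": {"moves": [{"tx": 4.5,"ty": -1.9,"tz": -1,"ax": 0,"ay": 0,"az": 0,"fingers": -1},{"tx": 4.5,"ty": -1.9,"tz": -1,"ax": 0,"ay": 0,"az": 0,"fingers": -1},{"tx": 4.5,"ty": -1.9,"tz": 0,"ax": 0,"ay": 0,"az": 0,"fingers": -1},{"tx": 4.5,"ty": -2,"tz": 0,"ax": 0,"ay": 0,"az": 0,"fingers": -1},{"tx": 4.5,"ty": -2,"tz": 0,"ax": 0,"ay": 0,"az": 0,"fingers": -1}], "newtons": 20}}

```text
time_s: 0.7
ee_pos: [0.4285, -0.4153, 0.2444]
tool_rot: [-3.092, -0.557, 0.0]
wrist_force: [0.7, -0.0, -0.6]
gripper_width: 0.5
grip_force: 0.0
```

Call:
{"name": "arm_command", "arguments": {"moves": [{"tx": 4.5,"ty": -1.9,"tz": 0,"ax": 0,"ay": 0,"az": 0,"fingers": -1},{"tx": 4.5,"ty": -1.9,"tz": 0,"ax": 0,"ay": 0,"az": 0,"fingers": -1},{"tx": 4,"ty": -1.8,"tz": 0,"ax": 0,"ay": 0,"az": 0,"fingers": -1},{"tx": 2.4,"ty": -1.1,"tz": 0,"ax": 0,"ay": 0,"az": -8.5,"fingers": -1},{"tx": 0,"ty": 0,"tz": 0,"ax": 0,"ay": 0,"az": -8.5,"fingers": -1}]}}

```text
time_s: 1.2
ee_pos: [0.5517, -0.2949, 0.244]
tool_rot: [-2.966, -1.029, -0.003]
wrist_force: [0.6, -1.0, 0.2]
gripper_width: 0.067
grip_force: 0.0
```

Call:
{"name": "arm_command", "arguments": {"moves": [{"tx": 0,"ty": 0,"tz": 0,"ax": 0,"ay": 0,"az": -8.5,"fingers": -1},{"tx": 0,"ty": 0,"tz": 0,"ax": 0,"ay": 0,"az": -8.5,"fingers": -1},{"tx": 0,"ty": 0,"tz": 0,"ax": 0,"ay": 0,"az": -8.5,"fingers": -1},{"tx": 0,"ty": 0,"tz": 0,"ax": 0,"ay": 0,"az": -8.5,"fingers": -1},{"tx": 0,"ty": 0,"tz": 0,"ax": 0,"ay": 0,"az": -8.5,"fingers": -1}]}}

```text
time_s: 1.7
ee_pos: [0.5481, -0.3003, 0.244]
tool_rot: [-2.401, -2.025, 0.001]
wrist_force: [0.6, 0.4, 0.3]
gripper_width: 0.004
grip_force: 0.0
```

Call:
{"name": "arm_command", "arguments": {"moves": [{"tx": 0,"ty": 0,"tz": 0,"ax": 0,"ay": 0,"az": -8.5,"fingers": -1},{"tx": 0,"ty": 0,"tz": 0,"ax": 0,"ay": 0,"az": -0.8,"fingers": -1},{"tx": 0,"ty": 0,"tz": 0,"ax": 0,"ay": 0,"az": 0,"fingers": -1}]}}

```text
time_s: 2.0
ee_pos: [0.5482, -0.3005, 0.2442]
tool_rot: [-2.239, -2.203, 0.0]
wrist_force: [0.3, -0.0, 0.2]
gripper_width: 0.005
grip_force: 0.0
```

Run:
```python
from h import *
go([.5485,-.300,.034],89.2)
c=calibration("wrist");im=camera("wrist")
cv2.imwrite("pics/w1.png",cv2.cvtColor(im,cv2.COLOR_RGB2BGR))
for n,p in [("pushface top L",(.5275,-.269,.063)),("R",(.5695,-.269,.063)),("collB",(.6018,-.26,.056)),("holder",(.551,-.157,.136))]:print(n,proj(c,p).round(0))
```

```text
t 2.0 pos [ 0.5482 -0.3005  0.2442] F [ 0.3 -0.   0.2] w 0.005
shift cm [ 0.04  0.05 21.02] turn deg [-0.03 -0.02 -0.15]
pushface top L [[296. 149.]]
R [[336. 148.]]
collB [[367. 138.]]
holder [[316.  11.]]
```

View pics/w1.png

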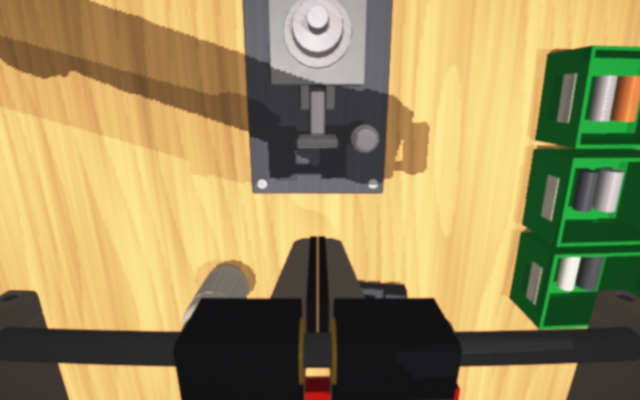

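The wrist view shows the thumb plate at (297–338, 134–148) and collet_b at (365,138), as predicted. I'll check the bottle's clearance before lowering.

Run:
```python
from h import *
c=calibration("top");print(atz(c,(461,272),.15),atz(c,(445,267),.06))
```

```text
[ 0.41975994 -0.45230416  0.15      ] [ 0.42888916 -0.44060994  0.06      ]
```

Call:
{"name": "arm_command", "arguments": {"moves": [{"tx": 0,"ty": 0,"tz": 4.5,"ax": 0,"ay": 0,"az": 0,"fingers": -1},{"tx": 0,"ty": 0,"tz": 3,"ax": 0,"ay": 0,"az": 0,"fingers": -1}]}}

```text
time_s: 2.25
ee_pos: [0.548, -0.3004, 0.1682]
tool_rot: [2.239, 2.204, -0.001]
wrist_force: [-0.3, -0.2, -0.8]
gripper_width: 0.005
grip_force: 0.0
```

The bottle is clear by about 7 cm. I'll lower to z of about 0.034, behind the plate, with 2 cm of gap.

Call:
{"name": "arm_command", "arguments": {"moves": [{"tx": 0,"ty": 0,"tz": 4.5,"ax": 0,"ay": 0,"az": 0,"fingers": -1},{"tx": 0,"ty": 0,"tz": 4.5,"ax": 0,"ay": 0,"az": 0,"fingers": -1},{"tx": 0,"ty": 0,"tz": 3,"ax": 0,"ay": 0,"az": 0,"fingers": -1},{"tx": 0,"ty": 0,"tz": 1.4,"ax": 0,"ay": 0,"az": 0,"fingers": -1},{"tx": 0,"ty": 0,"tz": 0,"ax": 0,"ay": 0,"az": 0,"fingers": -1}]}}

```text
time_s: 2.75
ee_pos: [0.5473, -0.2998, 0.0338]
tool_rot: [-2.235, -2.203, 0.002]
wrist_force: [-0.0, -0.2, 0.2]
gripper_width: 0.004
grip_force: 0.0
```

Call:
{"name": "arm_command", "arguments": {"moves": [{"tx": 1,"ty": 0,"tz": 0,"ax": 0,"ay": 0,"az": 0,"fingers": -1},{"tx": 0.7,"ty": 0,"tz": 0,"ax": 0,"ay": 0,"az": 0,"fingers": -1},{"tx": 0.5,"ty": 0,"tz": 0,"ax": 0,"ay": 0,"az": 0,"fingers": -1},{"tx": 0.5,"ty": 0,"tz": 0,"ax": 0,"ay": 0,"az": 0,"fingers": -1},{"tx": 0.5,"ty": 0,"tz": 0,"ax": 0,"ay": 0,"az": 0,"fingers": -1}]}}

```text
time_s: 3.25
ee_pos: [0.55, -0.2696, 0.037]
tool_rot: [2.234, 2.203, 0.0]
wrist_force: [1.4, -3.4, 2.1]
gripper_width: 0.002
grip_force: 1.6
```

Contact shows 3.4 N, which is the bolt's friction. I'll keep pushing.

Call:
{"name": "arm_command", "arguments": {"moves": [{"tx": 0.5,"ty": 0,"tz": 0,"ax": 0,"ay": 0,"az": 0,"fingers": -1},{"tx": 0.4,"ty": 0,"tz": 0,"ax": 0,"ay": 0,"az": 0,"fingers": -1},{"tx": 0.3,"ty": 0,"tz": 0,"ax": 0,"ay": 0,"az": 0,"fingers": -1}]}}

```text
time_s: 3.55
ee_pos: [0.5493, -0.2562, 0.0357]
tool_rot: [2.236, 2.206, 0.0]
wrist_force: [1.3, -2.8, 2.8]
gripper_width: 0.002
grip_force: 1.6
```

Call:
{"name": "arm_command", "arguments": {"moves": [{"tx": 0.2,"ty": 0,"tz": 0,"ax": 0,"ay": 0,"az": 0,"fingers": -1},{"tx": 0.2,"ty": 0,"tz": 0,"ax": 0,"ay": 0,"az": 0,"fingers": -1}]}}

```text
time_s: 3.75
ee_pos: [0.5491, -0.2524, 0.0355]
tool_rot: [2.236, 2.206, -0.0]
wrist_force: [1.7, -3.2, 2.0]
gripper_width: 0.005
grip_force: 1.5
```

Call:
{"name": "arm_command", "arguments": {"moves": [{"tx": 0.2,"ty": 0,"tz": 0,"ax": 0,"ay": 0,"az": 0,"fingers": -1},{"tx": 0.1,"ty": 0,"tz": 0,"ax": 0,"ay": 0,"az": 0,"fingers": -1}]}}

```text
time_s: 3.95
ee_pos: [0.5492, -0.2498, 0.0355]
tool_rot: [2.236, 2.206, -0.001]
wrist_force: [1.6, -6.0, 1.8]
gripper_width: 0.005
grip_force: 2.8
```

Call:
{"name": "arm_command", "arguments": {"moves": [{"tx": 0.1,"ty": 0,"tz": 0,"ax": 0,"ay": 0,"az": 0,"fingers": -1},{"tx": 0.1,"ty": 0,"tz": 0,"ax": 0,"ay": 0,"az": 0,"fingers": -1}]}}

```text
time_s: 4.15
ee_pos: [0.5492, -0.2498, 0.0356]
tool_rot: [2.236, 2.204, -0.002]
wrist_force: [2.5, -8.6, -0.3]
gripper_width: 0.004
grip_force: 4.5
```

Call:
{"name": "arm_command", "arguments": {"moves": [{"tx": 0.1,"ty": 0,"tz": 0,"ax": 0,"ay": 0,"az": 0,"fingers": -1},{"tx": 0,"ty": 0,"tz": 0,"ax": 0,"ay": 0,"az": 0,"fingers": -1}]}}

```text
time_s: 4.35
ee_pos: [0.5492, -0.2498, 0.0356]
tool_rot: [2.236, 2.202, -0.003]
wrist_force: [2.9, -8.6, -0.2]
gripper_width: 0.003
grip_force: 4.7
```

The position holds at y = -0.2498 while the force rises to 8.6 N. That's the hard stop, where home was predicted. I'll back off, rise and look.

Call:
{"name": "arm_command", "arguments": {"moves": [{"tx": -0.6,"ty": 0,"tz": 0,"ax": 0,"ay": 0,"az": 0,"fingers": -1},{"tx": -1.8,"ty": 0,"tz": 0,"ax": 0,"ay": 0,"az": 0,"fingers": -1},{"tx": -1,"ty": 0,"tz": -2,"ax": 0,"ay": 0,"az": 0,"fingers": -1},{"tx": 0,"ty": 0,"tz": -4.5,"ax": 0,"ay": 0,"az": 0,"fingers": -1},{"tx": 0,"ty": 0,"tz": -4.8,"ax": 0,"ay": 0,"az": 0,"fingers": -1}]}}

```text
time_s: 4.85
ee_pos: [0.5468, -0.2804, 0.1479]
tool_rot: [-2.233, -2.202, 0.002]
wrist_force: [0.7, -1.1, -0.3]
gripper_width: 0.006
grip_force: 0.0
```

Call:
{"name": "arm_command", "arguments": {"moves": [{"tx": 0,"ty": 0,"tz": -4.8,"ax": 0,"ay": 0,"az": 0,"fingers": -1},{"tx": 0,"ty": 0,"tz": -4.5,"ax": 0,"ay": 0,"az": 0,"fingers": -1},{"tx": 0,"ty": 0,"tz": -2,"ax": 0,"ay": 0,"az": 0,"fingers": -1},{"tx": 0,"ty": 0,"tz": 0,"ax": 0,"ay": 0,"az": 0,"fingers": -1}]}}

```text
time_s: 5.25
ee_pos: [0.5499, -0.2811, 0.265]
tool_rot: [2.233, 2.203, 0.003]
wrist_force: [-0.2, 0.7, -1.4]
gripper_width: 0.005
grip_force: 0.0
```

Run:
```python
from h import *
go([.5909,.2945,.2645],5.6)
c=calibration("wrist");im=cv2.cvtColor(camera("wrist"),cv2.COLOR_RGB2BGR)
cv2.imwrite("pics/w2.png",cv2.resize(im[:240,220:460],(600,600),interpolation=cv2.INTER_CUBIC))
for n,p in [("home",(.549,-.2403,.063)),("collB",(.6018,-.26,.056)),("holder",(.551,-.157,.136))]:print(n,((proj(c,p)-[220,0])*2.5).round(0))
```

```text
t 5.25 pos [ 0.5499 -0.2811  0.265 ] F [-0.2  0.7 -1.4] w 0.005
shift cm [ 5.761e+01  3.330e+00 -5.000e-02] turn deg [ 0.3  -0.11 83.64]
home [[235. 342.]]
collB [[354. 384.]]
holder [[236. 108.]]
```

View pics/w2.png

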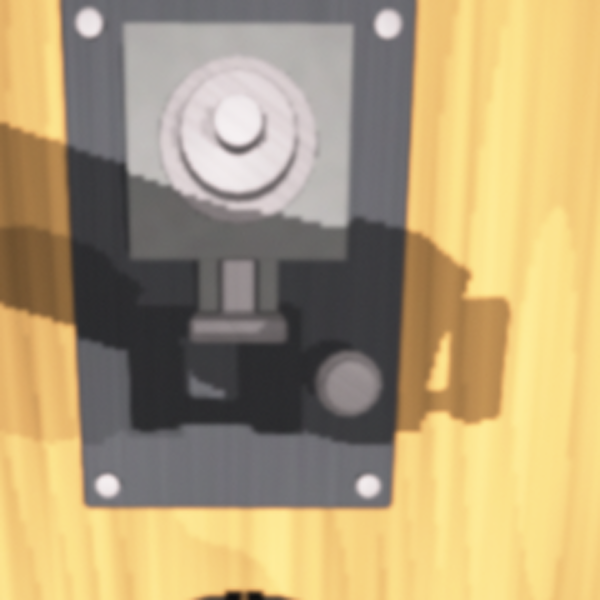

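The thumb plate's push face is at row ~342, exactly at the predicted home line, and the holder and collet_b are undisturbed. Next I'll move over the rocker.

Call:
{"name": "arm_command", "arguments": {"moves": [{"tx": 3,"ty": 0.2,"tz": 0,"ax": 0,"ay": 0,"az": 0,"fingers": -1},{"tx": 4.8,"ty": 0.3,"tz": 0,"ax": 0,"ay": 0,"az": 0,"fingers": -1},{"tx": 4.8,"ty": 0.3,"tz": 0,"ax": 0,"ay": 0,"az": 0,"fingers": -1},{"tx": 4.8,"ty": 0.3,"tz": 0,"ax": 0,"ay": 0,"az": 0,"fingers": -1},{"tx": 4.8,"ty": 0.3,"tz": 0,"ax": 0,"ay": 0,"az": 0,"fingers": -1}]}}

```text
time_s: 5.8
ee_pos: [0.564, -0.057, 0.259]
tool_rot: [-2.234, -2.204, 0.004]
wrist_force: [0.5, -0.1, -0.1]
gripper_width: 0.008
grip_force: 0.0
```

Call:
{"name": "arm_command", "arguments": {"moves": [{"tx": 4.8,"ty": 0.3,"tz": 0,"ax": 0,"ay": 0,"az": 0,"fingers": -1},{"tx": 4.8,"ty": 0.3,"tz": 0,"ax": 0,"ay": 0,"az": 0,"fingers": -1},{"tx": 4.8,"ty": 0.3,"tz": 0,"ax": 0,"ay": 0,"az": 0,"fingers": -1},{"tx": 4.8,"ty": 0.3,"tz": 0,"ax": 0,"ay": 0,"az": 0,"fingers": -1},{"tx": 4.8,"ty": 0.3,"tz": 0,"ax": 0,"ay": 0,"az": 0,"fingers": -1}]}}

```text
time_s: 6.3
ee_pos: [0.5825, 0.1822, 0.2588]
tool_rot: [-2.234, -2.205, 0.007]
wrist_force: [0.6, 0.4, -0.2]
gripper_width: 0.005
grip_force: 0.0
```

Call:
{"name": "arm_command", "arguments": {"moves": [{"tx": 4.8,"ty": 0.2,"tz": 0,"ax": 0,"ay": 0,"az": 0,"fingers": -1},{"tx": 4.2,"ty": 0.2,"tz": 0,"ax": 0,"ay": 0,"az": 0,"fingers": -1},{"tx": 2.4,"ty": 0,"tz": 0,"ax": 0,"ay": 0,"az": 8.5,"fingers": -1},{"tx": 0,"ty": 0,"tz": 0,"ax": 0,"ay": 0,"az": 8.5,"fingers": -1},{"tx": 0,"ty": 0,"tz": 0,"ax": 0,"ay": 0,"az": 8.5,"fingers": -1}]}}

```text
time_s: 6.8
ee_pos: [0.5876, 0.2958, 0.258]
tool_rot: [-2.669, -1.653, 0.009]
wrist_force: [0.1, -1.2, -0.4]
gripper_width: 0.005
grip_force: 0.0
```

Call:
{"name": "arm_command", "arguments": {"moves": [{"tx": 0,"ty": 0,"tz": 0,"ax": 0,"ay": 0,"az": 8.5,"fingers": -1},{"tx": 0,"ty": 0,"tz": 0,"ax": 0,"ay": 0,"az": 8.5,"fingers": -1},{"tx": 0,"ty": 0,"tz": 0,"ax": 0,"ay": 0,"az": 8.5,"fingers": -1},{"tx": 0,"ty": 0,"tz": 0,"ax": 0,"ay": 0,"az": 8.5,"fingers": -1},{"tx": 0,"ty": 0,"tz": 0,"ax": 0,"ay": 0,"az": 8.5,"fingers": -1}]}}

```text
time_s: 7.3
ee_pos: [0.5882, 0.2942, 0.2583]
tool_rot: [3.088, 0.569, -0.009]
wrist_force: [0.5, 0.4, 0.8]
gripper_width: 0.003
grip_force: 0.0
```

Call:
{"name": "arm_command", "arguments": {"moves": [{"tx": 0,"ty": 0,"tz": 0,"ax": 0,"ay": 0,"az": 8.5,"fingers": -1},{"tx": 0,"ty": 0,"tz": 0,"ax": 0,"ay": 0,"az": 7,"fingers": -1},{"tx": 0,"ty": 0,"tz": 0,"ax": 0,"ay": 0,"az": 0,"fingers": -1},{"tx": 0,"ty": 0,"tz": 0,"ax": 0,"ay": 0,"az": 0,"fingers": -1}]}}

```text
time_s: 7.7
ee_pos: [0.5886, 0.2947, 0.2596]
tool_rot: [3.136, 0.162, -0.005]
wrist_force: [-0.2, -0.1, -0.1]
gripper_width: 0.003
grip_force: 0.0
```

Run:
```python
from h import *
go([.5909,.2945,.12],5.6)
c=calibration("wrist");im=cv2.cvtColor(camera("wrist"),cv2.COLOR_RGB2BGR)
cv2.imwrite("pics/w3.png",im)
for n,p in [("rpress",(.5909,.2945,.087)),("rbase",(.570,.2925,.067)),("button",(.5873,.1135,.077)),("key",(.5786,.203,.077))]:print(n,proj(c,p).round(0))
```

```text
t 7.7 pos [0.5886 0.2947 0.2596] F [-0.2 -0.1 -0.1] w 0.003
shift cm [ 0.27  0.02 13.96] turn deg [0.07 0.19 0.32]
rpress [[317. 179.]]
rbase [[317. 193.]]
button [[482. 197.]]
key [[400. 197.]]
```

View pics/w3.png

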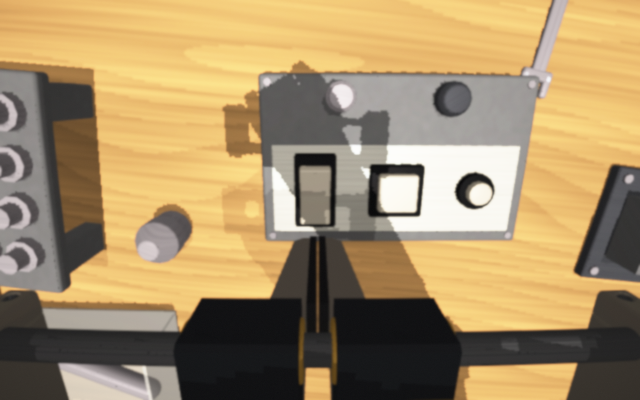

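The wrist view puts the rocker housing at (315,190), the key at (399,193) and the button at (480,193). Each is within 3–4 mm of prediction, so I'll use +2 mm in x as a compromise. Now lowering.

Call:
{"name": "arm_command", "arguments": {"moves": [{"tx": 0.45,"ty": 0,"tz": 3.5,"ax": 0,"ay": 0,"az": 0,"fingers": -1},{"tx": 0,"ty": 0,"tz": 4.5,"ax": 0,"ay": 0,"az": 0,"fingers": -1},{"tx": 0,"ty": 0,"tz": 4.5,"ax": 0,"ay": 0,"az": 0,"fingers": -1},{"tx": 0,"ty": 0,"tz": 2.4,"ax": 0,"ay": 0,"az": 0,"fingers": -1},{"tx": 0,"ty": 0,"tz": 0,"ax": 0,"ay": 0,"az": 0,"fingers": -1}]}}

```text
time_s: 8.25
ee_pos: [0.5909, 0.2937, 0.1076]
tool_rot: [3.134, 0.16, -0.013]
wrist_force: [-0.2, -0.3, -0.4]
gripper_width: 0.007
grip_force: 0.0
```

Call:
{"name": "arm_command", "arguments": {"moves": [{"tx": 0,"ty": 0,"tz": 0.6,"ax": 0,"ay": 0,"az": 0,"fingers": -1},{"tx": 0,"ty": 0,"tz": 0.5,"ax": 0,"ay": 0,"az": 0,"fingers": -1},{"tx": 0,"ty": 0,"tz": 0.4,"ax": 0,"ay": 0,"az": 0,"fingers": -1},{"tx": 0,"ty": 0,"tz": 0.4,"ax": 0,"ay": 0,"az": 0,"fingers": -1}]}}

```text
time_s: 8.65
ee_pos: [0.5944, 0.2958, 0.0945]
tool_rot: [-3.137, -0.157, -0.003]
wrist_force: [0.3, 1.0, 0.0]
gripper_width: 0.012
grip_force: 0.0
```

Call:
{"name": "arm_command", "arguments": {"moves": [{"tx": 0,"ty": 0,"tz": 0.4,"ax": 0,"ay": 0,"az": 0,"fingers": -1},{"tx": 0,"ty": 0,"tz": 0.3,"ax": 0,"ay": 0,"az": 0,"fingers": -1},{"tx": 0,"ty": 0,"tz": 0.3,"ax": 0,"ay": 0,"az": 0,"fingers": -1}]}}

```text
time_s: 8.95
ee_pos: [0.5959, 0.296, 0.0849]
tool_rot: [-3.136, -0.157, -0.007]
wrist_force: [3.0, -0.1, 2.7]
gripper_width: 0.009
grip_force: 2.0
```

Call:
{"name": "arm_command", "arguments": {"moves": [{"tx": 0,"ty": 0,"tz": 0.3,"ax": 0,"ay": 0,"az": 0,"fingers": -1},{"tx": 0,"ty": 0,"tz": 0.2,"ax": 0,"ay": 0,"az": 0,"fingers": -1}]}}

```text
time_s: 9.15
ee_pos: [0.5939, 0.2956, 0.0784]
tool_rot: [-3.138, -0.157, -0.0]
wrist_force: [2.9, 0.6, 6.7]
gripper_width: 0.005
grip_force: 3.7
```

Call:
{"name": "arm_command", "arguments": {"moves": [{"tx": 0,"ty": 0,"tz": 0.2,"ax": 0,"ay": 0,"az": 0,"fingers": -1},{"tx": 0,"ty": 0,"tz": 0.1,"ax": 0,"ay": 0,"az": 0,"fingers": -1}]}}

```text
time_s: 9.35
ee_pos: [0.594, 0.2957, 0.0782]
tool_rot: [3.137, 0.157, 0.001]
wrist_force: [-4.4, -3.4, 24.7]
gripper_width: 0.008
grip_force: 12.3
```

The force is 24.7 N at z = 0.078, so the rocker is at its hard stop, fully over. I'll rise and go over the button.

Call:
{"name": "arm_command", "arguments": {"moves": [{"tx": 0,"ty": 0,"tz": -1.5,"ax": 0,"ay": 0,"az": 0,"fingers": -1},{"tx": 0,"ty": 0,"tz": -4,"ax": 0,"ay": 0,"az": 0,"fingers": -1},{"tx": -0.3,"ty": 3,"tz": -2,"ax": 0,"ay": 0,"az": 0,"fingers": -1},{"tx": -0.5,"ty": 4.5,"tz": 0,"ax": 0,"ay": 0,"az": 0,"fingers": -1},{"tx": -0.5,"ty": 4.5,"tz": 0,"ax": 0,"ay": 0,"az": 0,"fingers": -1}]}}

```text
time_s: 9.85
ee_pos: [0.5912, 0.1743, 0.1504]
tool_rot: [3.137, 0.161, -0.004]
wrist_force: [-0.5, -1.0, -1.0]
gripper_width: 0.007
grip_force: 0.0
```

Call:
{"name": "arm_command", "arguments": {"moves": [{"tx": -0.5,"ty": 3.5,"tz": 0,"ax": 0,"ay": 0,"az": 0,"fingers": -1},{"tx": -0.5,"ty": 2.5,"tz": 0,"ax": 0,"ay": 0,"az": 0,"fingers": -1},{"tx": 0,"ty": 0,"tz": 0,"ax": 0,"ay": 0,"az": 0,"fingers": -1},{"tx": 0,"ty": 0,"tz": 0,"ax": 0,"ay": 0,"az": 0,"fingers": -1}]}}

```text
time_s: 10.25
ee_pos: [0.5878, 0.1143, 0.1499]
tool_rot: [-3.137, -0.156, 0.004]
wrist_force: [0.3, 1.1, 0.4]
gripper_width: 0.005
grip_force: 0.0
```

Run:
```python
from h import *
go([.589,.1145,.085],5.6)
c=calibration("wrist");w=cv2.cvtColor(camera("wrist"),cv2.COLOR_RGB2BGR)
s=cv2.cvtColor(camera("side"),cv2.COLOR_RGB2BGR)
cv2.imwrite("pics/w4.png",np.hstack([cv2.resize(w,(480,300)),cv2.resize(s[205:325,235:363],(320,300),interpolation=cv2.INTER_CUBIC)]))
for n,p in [("button",(.5873,.1135,.077)),("key",(.5786,.203,.077)),("rbase",(.57,.2925,.067))]:print(n,(proj(c,p)*.75).round(0))
```

```text
t 10.25 pos [0.5878 0.1143 0.1499] F [0.3 1.1 0.4] w 0.005
shift cm [ 0.14 -0.    6.49] turn deg [-0.03  0.14  0.11]
button [[238. 160.]]
key [[149. 159.]]
rbase [[ 69. 156.]]
```

View pics/w4.png

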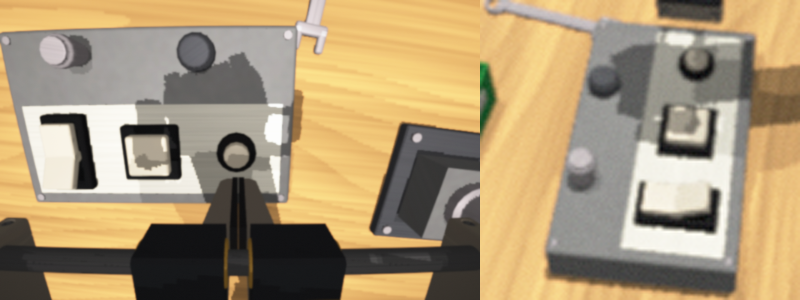

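The rocker is over: near lobe up, far lobe flat. The button appears at (236,153) against a predicted (238,160). I'll check the wrist camera's bias against the visible fingertip, and check the button with an averaged fit.

Run:
```python
from h import *
s=get_state();c=calibration("wrist");t=calibration("top");sd=calibration("side")
print("tcp px",proj(c,s["ee_pos"])*.75)
p=(236/.75,153/.75)
for z in(.067,.072,.077):print(z,"wrist",atz(c,p,z).round(4))
print("cam",ray(c,p)[0].round(3),ray(c,p)[1].round(3))
# threshold cap/housing in top image and side image
im=cv2.imread("pics/top0.png")
for n,cc,f,(x0,x1,y0,y1) in [("top",t,"top0",(258,279,203,224)),("side",sd,"side0",(312,331,220,240))]:
    g=cv2.cvtColor(cv2.imread(f"pics/{f}.png"),cv2.COLOR_BGR2GRAY)[y0:y1,x0:x1]
    m=g<70
    k,l,st,ce=cv2.connectedComponentsWithStats(m.astype(np.uint8));i=1+st[1:,4].argmax()
    ctr=cv2.minEnclosingCircle(np.argwhere(l==i)[:,::-1].astype(np.float32))
    q=np.array(ctr[0])+[x0,y0];print(n,q,ctr[1],atz(cc,q,.067),"cap",atz(cc,q,.072))
```

```text
tcp px [[237.12611405 191.07695154]]
0.067 wrist [0.5913 0.118  0.067 ]
0.072 wrist [0.5929 0.1181 0.072 ]
0.077 wrist [0.5944 0.1182 0.077 ]
cam [0.67  0.124 0.321] [-0.295 -0.022 -0.955]
top [268.21428585 212.97619057] 6.027719974517822 [0.5878087  0.11480879 0.067     ] cap [0.58737881 0.11433838 0.072     ]
side [321.  230.5] 6.18475866317749 [0.58970628 0.12193885 0.067     ] cap [0.58895311 0.12569967 0.072     ]
```

The three estimates agree within ±4 mm, and the cap's radius is 13 mm, so I'll use (0.591, 0.1155). Now descending.

Call:
{"name": "arm_command", "arguments": {"moves": [{"tx": 0.3,"ty": -0.1,"tz": 2.5,"ax": 0,"ay": 0,"az": 0,"fingers": -1},{"tx": 0,"ty": 0,"tz": 2.5,"ax": 0,"ay": 0,"az": 0,"fingers": -1},{"tx": 0,"ty": 0,"tz": 1,"ax": 0,"ay": 0,"az": 0,"fingers": -1},{"tx": 0,"ty": 0,"tz": 0,"ax": 0,"ay": 0,"az": 0,"fingers": -1}]}}

```text
time_s: 10.75
ee_pos: [0.5903, 0.1166, 0.0889]
tool_rot: [3.137, 0.16, -0.006]
wrist_force: [0.0, 0.5, -0.3]
gripper_width: 0.007
grip_force: 0.0
```

Call:
{"name": "arm_command", "arguments": {"moves": [{"tx": 0,"ty": 0,"tz": 0.5,"ax": 0,"ay": 0,"az": 0,"fingers": -1},{"tx": 0,"ty": 0,"tz": 0.4,"ax": 0,"ay": 0,"az": 0,"fingers": -1},{"tx": 0,"ty": 0,"tz": 0.3,"ax": 0,"ay": 0,"az": 0,"fingers": -1},{"tx": 0,"ty": 0,"tz": 0.3,"ax": 0,"ay": 0,"az": 0,"fingers": -1}]}}

```text
time_s: 11.15
ee_pos: [0.5922, 0.1155, 0.076]
tool_rot: [-3.138, -0.157, -0.002]
wrist_force: [-0.3, 1.0, 1.4]
gripper_width: 0.006
grip_force: 1.1
```

Call:
{"name": "arm_command", "arguments": {"moves": [{"tx": 0,"ty": 0,"tz": 0.3,"ax": 0,"ay": 0,"az": 0,"fingers": -1},{"tx": 0,"ty": 0,"tz": 0.3,"ax": 0,"ay": 0,"az": 0,"fingers": -1},{"tx": 0,"ty": 0,"tz": 0.1,"ax": 0,"ay": 0,"az": 0,"fingers": -1}]}}

```text
time_s: 11.45
ee_pos: [0.5924, 0.1156, 0.0711]
tool_rot: [3.137, 0.157, 0.001]
wrist_force: [-7.1, -1.4, 24.2]
gripper_width: 0.009
grip_force: 12.3
```

It's at the bottom (71 mm) with 24 N. I'll hold for about 2 s.

Call:
{"name": "arm_command", "arguments": {"moves": [{"tx": 0,"ty": 0,"tz": 0,"ax": 0,"ay": 0,"az": 0,"fingers": -1},{"tx": 0,"ty": 0,"tz": 0,"ax": 0,"ay": 0,"az": 0,"fingers": -1},{"tx": 0,"ty": 0,"tz": 0,"ax": 0,"ay": 0,"az": 0,"fingers": -1},{"tx": 0,"ty": 0,"tz": 0,"ax": 0,"ay": 0,"az": 0,"fingers": -1},{"tx": 0,"ty": 0,"tz": 0,"ax": 0,"ay": 0,"az": 0,"fingers": -1}]}}

```text
time_s: 11.95
ee_pos: [0.5923, 0.1156, 0.0712]
tool_rot: [3.137, 0.157, 0.002]
wrist_force: [-6.0, -0.5, 18.3]
gripper_width: 0.004
grip_force: 9.3
```

Call:
{"name": "arm_command", "arguments": {"moves": [{"tx": 0,"ty": 0,"tz": 0,"ax": 0,"ay": 0,"az": 0,"fingers": -1},{"tx": 0,"ty": 0,"tz": 0,"ax": 0,"ay": 0,"az": 0,"fingers": -1},{"tx": 0,"ty": 0,"tz": 0,"ax": 0,"ay": 0,"az": 0,"fingers": -1},{"tx": 0,"ty": 0,"tz": 0,"ax": 0,"ay": 0,"az": 0,"fingers": -1},{"tx": 0,"ty": 0,"tz": 0,"ax": 0,"ay": 0,"az": 0,"fingers": -1}]}}

```text
time_s: 12.45
ee_pos: [0.5923, 0.1156, 0.0712]
tool_rot: [3.137, 0.157, 0.002]
wrist_force: [-5.9, 0.4, 18.7]
gripper_width: 0.006
grip_force: 9.3
```

Call:
{"name": "arm_command", "arguments": {"moves": [{"tx": 0,"ty": 0,"tz": 0,"ax": 0,"ay": 0,"az": 0,"fingers": -1},{"tx": 0,"ty": 0,"tz": 0,"ax": 0,"ay": 0,"az": 0,"fingers": -1},{"tx": 0,"ty": 0,"tz": 0,"ax": 0,"ay": 0,"az": 0,"fingers": -1},{"tx": 0,"ty": 0,"tz": 0,"ax": 0,"ay": 0,"az": 0,"fingers": -1},{"tx": 0,"ty": 0,"tz": 0,"ax": 0,"ay": 0,"az": 0,"fingers": -1}]}}

```text
time_s: 12.95
ee_pos: [0.5924, 0.1156, 0.0712]
tool_rot: [3.137, 0.157, 0.002]
wrist_force: [-6.4, -1.5, 18.4]
gripper_width: 0.004
grip_force: 9.3
```

Call:
{"name": "arm_command", "arguments": {"moves": [{"tx": 0,"ty": 0,"tz": 0,"ax": 0,"ay": 0,"az": 0,"fingers": -1},{"tx": 0,"ty": 0,"tz": 0,"ax": 0,"ay": 0,"az": 0,"fingers": -1},{"tx": 0,"ty": 0,"tz": 0,"ax": 0,"ay": 0,"az": 0,"fingers": -1},{"tx": 0,"ty": 0,"tz": 0,"ax": 0,"ay": 0,"az": 0,"fingers": -1},{"tx": 0,"ty": 0,"tz": 0,"ax": 0,"ay": 0,"az": 0,"fingers": -1}]}}

```text
time_s: 13.45
ee_pos: [0.5923, 0.1156, 0.0712]
tool_rot: [3.137, 0.157, 0.002]
wrist_force: [-5.6, -1.2, 18.6]
gripper_width: 0.009
grip_force: 9.3
```

Call:
{"name": "arm_command", "arguments": {"moves": [{"tx": 0,"ty": 0,"tz": -1,"ax": 0,"ay": 0,"az": 0,"fingers": -1},{"tx": 0,"ty": 0,"tz": -3,"ax": 0,"ay": 0,"az": 0,"fingers": -1},{"tx": 0,"ty": 0,"tz": -4.5,"ax": 0,"ay": 0,"az": 0,"fingers": -1},{"tx": 0,"ty": 0,"tz": -4,"ax": 0,"ay": 0,"az": 0,"fingers": -1},{"tx": 0,"ty": 0,"tz": -2,"ax": 0,"ay": 0,"az": 0,"fingers": -1}]}}

```text
time_s: 13.95
ee_pos: [0.5934, 0.1159, 0.2174]
tool_rot: [-3.137, -0.157, -0.008]
wrist_force: [0.9, -1.1, -0.4]
gripper_width: 0.004
grip_force: 0.0
```

Run:
```python
from h import *
w=cv2.cvtColor(camera("wrist"),cv2.COLOR_RGB2BGR);t=cv2.cvtColor(camera("top"),cv2.COLOR_RGB2BGR)
cv2.imwrite("pics/w5.png",np.hstack([cv2.resize(w,(480,300)),cv2.resize(t[192:267,330:410],(320,300),interpolation=cv2.INTER_CUBIC)]))
print(get_state()["time_s"],get_state()["wrist_force"])
```

```text
14.05 [ 0.56728408  0.0648801  -0.22261726]
```

View pics/w5.png

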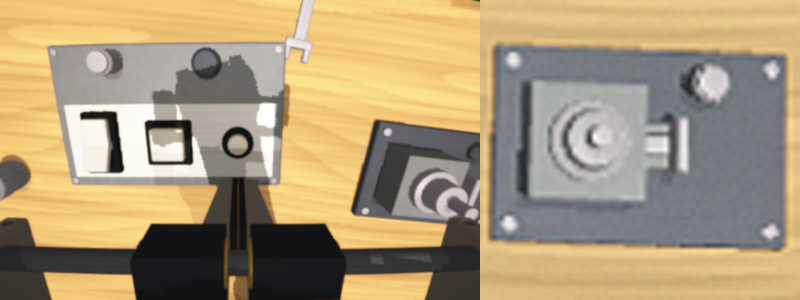

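The final view shows the bolt home, the rocker over, the button released, and the key, holder and loose parts unmoved. The robot is clear, so I'm handing in.

```bash
python3 -c "
from bench import order
print(order.finish_job())"
```

```text
the job is handed in; nothing more can be done
None
```

The job is handed in at about 14 s: bolt pushed home, rocker tipped fully over, then the button held at the bottom for about 2 s and released, with the release key never pressed and the holder and nearby loose parts unmoved in the last pictures.

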